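# Count along the divider rack and push the valve block into the third slot

## Robot

A 6-joint arm with a two-finger parallel gripper is mounted at the origin on the work surface. World frame = base frame: x ahead of the robot, y to its left, z up, the work surface at z = 0. Lengths are in mm, angles in degrees, forces in N, time in s.
With the tool pointing down it reaches from about 300 to 850 mm from the base axis. Payload 4.2 kg.
Tool frame: the origin (TCP) lies between the finger pads; the fingertips stand 8 mm ahead of it and the grasp point (between the pads) lies 11 mm behind it; x points along the fingers, y is the direction in which the jaws open and shut, and the axes are right-handed (so a half turn about x gives the same grasp; the last joint's range is limited). The gripper opens to 91 mm and grips with 3 to 60 N. Pads are 32 mm wide; open, the fingers measure 118 mm over their backs; the gripper's body (76 mm by 178 mm) begins 60 mm behind the grasp point.
Start: joints at [-74.198, 18.312, 89.639, -0, 72.044, -1.146], TCP at [167.618, -550.042, 221.976] pointing down, gripper open.
Joint ranges: [-177.97, 177.97], [-48.28, 115.42], [12.27, 149.76], [-77.06, 257.06], [2.81, 150.46], [-146.56, 146.56]. Speed limits (degrees/s): [147.25, 147.25, 180, 180, 180, 180].

## Interface

Orientations are given as [roll, pitch, yaw] about the fixed x, y, z axes, in that order (R = Rz(yaw) Ry(pitch) Rx(roll)).
In Python, from workcell import env gives the robot as it stands.
- The arm moves only by the tool arm_command, never from a script. Its arguments are lists of equal length, an entry for each row: "slide": the shift along the tool's x, y, z in cm, a list of three; "turn": the turn, a rotation vector about the tool's x, y, z in rad, a list of three; "grip": the closure in counts, from 0 (fully open) to 255 (shut). A call has 1 to 20 rows; each row is the pose to reach, as a shift and turn from the pose commanded when the call began, along the tool's axes at that moment; what a row does not reach only later rows make up. A row lasts 1/12 s, in which the tool goes at most 41.7 mm and 7.16 degrees, less where a joint would pass 70% of its speed; a pose out of reach is approached as far as the arm can. A call with a gripper value outside its range is refused whole. The fingers move at their own pace and stop on an object; "newtons" is the grip in N (left out, the last holds). Time passes only in rows, so rows that repeat a pose let the fingers close. It gives the time, the measured TCP pose, the force and the opening at its end, in the units of the state.
- env.state(): the state, without advancing time (a new reading comes with each control period).
- env.grab_frame(name): name is "scene" or "top" or "wrist"; returns (picture, depth): 400x640x3 uint8, red, green, blue; 400x640 float32, mm along the optical axis (not along the pixel's ray), 0 where there is no reading.
- env.calibration(name): a dict with "K" (3x3 intrinsics, pixels), "camera_from_world" (4x4, takes a point from world to camera coordinates); the wrist camera has in their place "T_tool_cam" (4x4, takes a point from camera to tool coordinates, whose origin is the TCP and whose axes are the tool frame's). Camera axes: x right, y up, looking along -z (the intrinsics and any distortion apply to the point x, -y, -z); pixel columns grow to the right and rows downward; lengths in mm; the calibration is good to about 2 mm. A picture is of the moment at which its call begins: read the wrist's pose just before it. calibration takes no time and is no camera call.
- env.job_done(): hands the job in, once; it reports no verdict.
Trained networks look in the newest picture that a camera, given by its name, has taken for a name from the list of things; names that differ only in an ending like _2 or _b are one class to them, and where a whole thing is asked for, a point or a joint stands for the part that bears it (a point fixed in the world has none). Each returns a list of dicts, best first, with "p" (0 to 1); they miss things now and then, are a little off and sometimes report something else, mostly with a low value. They report only what shows in the picture. A call takes as long as a camera call. They do not tell look-alikes from the thing itself.
- env.search_frame(camera, label): "point" ([x, y, z] in mm, in world coordinates, good to about 4 mm: the middle of the surface that is visible of it).
The state is a dict: "time_s": time; "qpos": joint angles; "qvel": joint speeds; "effort": joint torques, N m; "ee_pos": TCP position; "ee_rot": TCP orientation; "force": force on the tool from outside, world axes, zero at the start; "torque": the same for the moment, N m; "gripper_width": finger opening in mm.
Only numpy, scipy, OpenCV 4.12 (cv2) and the standard library are available. Lean on these libraries where they do the work, as an engineer would, in place of code of your own. Each camera call takes 0.05 s, during which the arm holds its last target.

## Task

Starting from outside the end of the divider rack that has the tall post, run a closed fingertip along the row of spring tabs so that it flicks the first, second and third tab in turn, and stop there, over the third slot; leave the other tabs unbent. Then, without lifting it, push the aluminium valve block across the table in front of that third slot and on into it until it is fully home against the back plate. Leave the other things where they are and finish clear of everything.

Things in the scene. Friction and masses are not known exactly. Their poses are not given: they have to be found in the camera images.
- rack: Grey steel divider rack fixed on the table: 7 upright walls in a row and a back plate make 6 slots open at front and top. Origin: on the table, mid-row, in the plane of the slot mouths (front ends of the walls); x into the slots, y along the row to the robot's left, z up. Turned up to 0.15 rad. Walls 6 mm thick, 40 mm high, centred at y = 168, 112, 56, 0, -56, -112, -168 mm.
- rack_back (a point): Foot of the rack's back plate (6 mm thick, 40 mm high), mid-row, on its slot side: 56 mm behind the slot mouths. The slots are 50 mm wide, centred at rack y = 140, 84, 28, -28, -84, -140 mm, and have no floor: parts slide in on the table top.
- post: Tall square grey end post, 16 x 16 mm, 110 mm high with a round flat cap 36 mm across, standing behind the back plate in line with one of the two END walls (rack frame x = +74 mm, y = +168 or -168 mm). Counting starts at this end. Origin: on the table, on its axis.
- stub: Short square grey end post, 16 x 16 mm, only 45 mm high, at the other end of the rack. Origin: on the table, on its axis.
- block: The part: loose aluminium valve block, 60 (x) x 40 (y) x 36 mm high, two dark ports on top, about 0.25 kg. It lies in front of the rack, off to one side, its length pointing roughly at the rack (up to 0.25 rad out). Origin: centre of its underside, z up. Fully home it touches the back plate and stands 4 mm proud of the slot mouth (origin at rack x = 26 mm).
- tab1 (a joint): Angle (rad) of the spring tab on wall 1 from the robot's left (rack y = 168 mm). Steel, 22 mm wide along rack x, 3 mm thick, centred at rack x = 25 mm, hinged on the wall top 40 mm above the table, tip at 72 mm. 0 upright, positive leans to rack -y, range +-1.35. A fingertip passing along y 10 mm below the tip bends it about 0.8 rad with 1 to 2 N; it springs back.
- tab2 (a joint): Angle (rad) of the spring tab on wall 2 from the robot's left (rack y = 112 mm). Steel, 22 mm wide along rack x, 3 mm thick, centred at rack x = 25 mm, hinged on the wall top 40 mm above the table, tip at 72 mm. 0 upright, positive leans to rack -y, range +-1.35. A fingertip passing along y 10 mm below the tip bends it about 0.8 rad with 1 to 2 N; it springs back.
- tab3 (a joint): Angle (rad) of the spring tab on wall 3 from the robot's left (rack y = 56 mm). Steel, 22 mm wide along rack x, 3 mm thick, centred at rack x = 25 mm, hinged on the wall top 40 mm above the table, tip at 72 mm. 0 upright, positive leans to rack -y, range +-1.35. A fingertip passing along y 10 mm below the tip bends it about 0.8 rad with 1 to 2 N; it springs back.
- tab4 (a joint): Angle (rad) of the spring tab on wall 4 from the robot's left (rack y = 0 mm). Steel, 22 mm wide along rack x, 3 mm thick, centred at rack x = 25 mm, hinged on the wall top 40 mm above the table, tip at 72 mm. 0 upright, positive leans to rack -y, range +-1.35. A fingertip passing along y 10 mm below the tip bends it about 0.8 rad with 1 to 2 N; it springs back.
- tab5 (a joint): Angle (rad) of the spring tab on wall 5 from the robot's left (rack y = -56 mm). Steel, 22 mm wide along rack x, 3 mm thick, centred at rack x = 25 mm, hinged on the wall top 40 mm above the table, tip at 72 mm. 0 upright, positive leans to rack -y, range +-1.35. A fingertip passing along y 10 mm below the tip bends it about 0.8 rad with 1 to 2 N; it springs back.
- tab6 (a joint): Angle (rad) of the spring tab on wall 6 from the robot's left (rack y = -112 mm). Steel, 22 mm wide along rack x, 3 mm thick, centred at rack x = 25 mm, hinged on the wall top 40 mm above the table, tip at 72 mm. 0 upright, positive leans to rack -y, range +-1.35. A fingertip passing along y 10 mm below the tip bends it about 0.8 rad with 1 to 2 N; it springs back.
- tab7 (a joint): Angle (rad) of the spring tab on wall 7 from the robot's left (rack y = -168 mm). Steel, 22 mm wide along rack x, 3 mm thick, centred at rack x = 25 mm, hinged on the wall top 40 mm above the table, tip at 72 mm. 0 upright, positive leans to rack -y, range +-1.35. A fingertip passing along y 10 mm below the tip bends it about 0.8 rad with 1 to 2 N; it springs back.
- filter: Stubby white filter, diameter 50 mm, 50 mm high, in front of the rack on the side away from the block. Leave alone. Origin: centre of its underside.
- bearing: Steel ring bearing, diameter 40 mm, 14 mm high, lying in the second slot from the robot's left. Leave alone. Origin: centre of its underside.
- carton: Small cardboard carton, 46 x 38 x 30 mm high, in the last slot on the robot's right. Leave alone. Origin: centre of its underside.
- wrench: Wrench, 180 mm long, flat on the table to the left. Leave alone; its origin lies near its middle.
- boxed_spare: Cardboard box, 110 x 75 x 60 mm high, on the table to the right. Leave alone. Origin: centre of its underside.
Mind the look-alikes: they are no part of the job. Leave any green or red look-alike of the block alone.

How it is judged:
By the outcome, as a careful person would: the job done as asked, in the order asked, and still so for the second after the job is handed in, with the robot touching nothing.
It also fails if it takes over 64 s, if anything falls off the work surface, if the arm or the gripper's body presses on something with over 40 N, if the wrist force passes 120 N, or if a joint passes its speed limit or range.

## Working session

There is one attempt and no reset: what is moved stays moved. The work goes in short steps, Python scripts to look and compute and a tool call to move; the robot and the scene stay as the last step left them, time stands still between calls to the robot, and variables do not carry over. Pictures are saved under pics/ and viewed, and the job is handed in when it is done.

Besides the shell and the picture viewer there is one more tool, called after "Emit:" as name(argument=value, ...) on one line, values as JSON. arm_command: Moves the arm, as the interface text tells. Its arguments: {"type":"object","properties":{"slide":{"type":"array","items":{"type":"array","items":{"type":"number"}}},"turn":{"type":"array","items":{"type":"array","items":{"type":"number"}}},"grip":{"type":"array","items":{"type":"number"}},"newtons":{"type":"number"}},"required":["slide","turn","grip"]}

```bash
mkdir -p pics
python3 - <<'E'
from workcell import env
import cv2,numpy as np
s=env.state();print({k:np.round(v,3).tolist() for k,v in s.items()})
for n in ['scene','top']:
    im,d=env.grab_frame(n);cv2.imwrite(f'pics/{n}0.png',im[:,:,::-1]);np.save(f'pics/{n}0d.npy',d)
    c=env.calibration(n);print(n,{k:np.round(v,3).tolist() if not isinstance(v,str) else v for k,v in c.items()})
    for l in ['rack','post','stub','block','filter','bearing','carton']:
        print(l,[(np.round(o['point']).tolist(),round(o['p'],2)) for o in env.search_frame(n,l)[:3]])
print(env.calibration('wrist'))
E
```

```text
{'time_s': 0.0, 'qpos': [-74.198, 18.349, 89.708, -0.002, 72.042, -1.146], 'qvel': [0.031, 0.019, 0.066, -0.059, -0.092, 0.004], 'effort': [0.001, -41.245, -23.197, 0.073, 0.045, -0.0], 'ee_pos': [167.471, -549.554, 221.139], 'ee_rot': [-90.292, 89.902, 106.656], 'force': [0.215, -0.659, 0.328], 'torque': [-0.034, 0.01, -0.042], 'gripper_width': 91.273}
scene {'K': [[366.658, 0.0, 322.878], [0.0, 366.658, 198.303], [0.0, 0.0, 1.0]], 'camera_from_world': [[0.361, 0.932, 0.005, -229.077], [-0.814, 0.313, 0.489, 427.107], [0.455, -0.181, 0.872, -1322.098], [0.0, 0.0, 0.0, 1.0]]}
rack [([682.0, -41.0, 38.0], 0.58), ([540.0, -425.0, 63.0], 0.42), ([658.0, 28.0, 12.0], 0.34)]
post [([704.0, -221.0, 108.0], 0.83)]
stub [([683.0, -42.0, 36.0], 0.56), ([708.0, 111.0, 32.0], 0.45)]
block [([579.0, 218.0, 35.0], 0.77), ([565.0, 62.0, 33.0], 0.66), ([493.0, 156.0, 36.0], 0.64)]
filter [([562.0, -174.0, 45.0], 0.75)]
bearing []
carton [([650.0, -188.0, 24.0], 0.72)]
top {'K': [[425.988, 0.0, 317.041], [0.0, 425.988, 197.964], [0.0, 0.0, 1.0]], 'camera_from_world': [[0.011, -1.0, 0.002, 31.824], [
[... 228 characters left out ...]
 0.47), ([575.0, 225.0, 34.0], 0.46)]
filter [([551.0, -173.0, 50.0], 0.57), ([556.0, 64.0, 36.0], 0.26)]
bearing [([682.0, -61.0, 38.0], 0.59)]
carton [([646.0, -194.0, 29.0], 0.66)]
{'K': array([[278.67465334,   0.        , 318.06389231],
       [  0.        , 278.67465334, 203.25901588],
       [  0.        ,   0.        ,   1.        ]]), 'T_tool_cam': array([[ 6.54971748e-04,  2.82376333e-01, -9.59303486e-01,
        -1.63180104e+02],
       [ 9.99999000e-01,  1.01781784e-03,  9.82357281e-04,
        -1.02060620e+00],
       [ 1.25379065e-03, -9.59303169e-01, -2.82375384e-01,
        -7.88619752e+01],
       [ 0.00000000e+00,  0.00000000e+00,  0.00000000e+00,
         1.00000000e+00]])}
```

View pics/scene0.png

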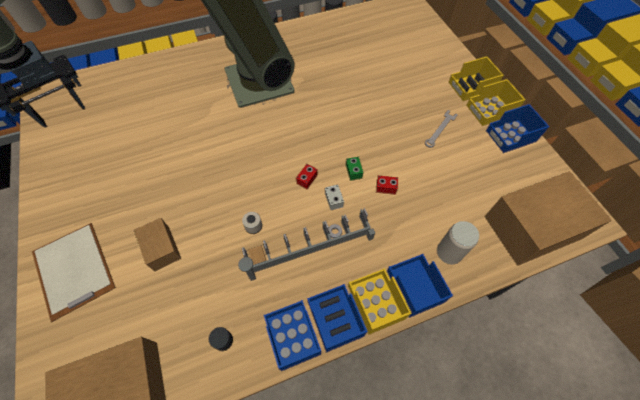

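View pics/top0.png

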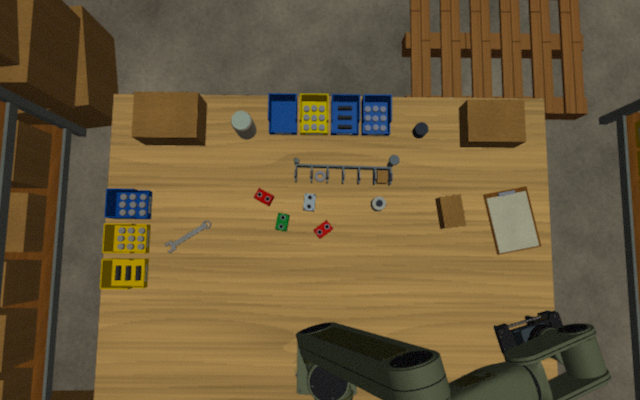

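```bash
cat > h.py <<'E'
from workcell import env
import cv2,numpy as np,json
from scipy.spatial.transform import Rotation as Ro
def R_meas(s=None):
    s=s or env.state(); return Ro.from_euler('xyz',s['ee_rot'],degrees=True).as_matrix()
def Rdown(psi):  # tool y axis at world angle psi (deg), x down
    a=np.radians(psi); y=np.array([np.cos(a),np.sin(a),0]); x=np.array([0,0,-1.]); return np.stack([x,y,np.cross(x,y)],1)
def cmd(): d=json.load(open('cmd.json')); return np.array(d['p']),d['psi']
def setcmd(p,psi): json.dump({'p':list(map(float,p)),'psi':float(psi)},open('cmd.json','w'))
def to(p,psi=None,p0=None,psi0=None):
    if p0 is None: p0,psi0=cmd()
    R=Rdown(psi0); sl=R.T@(np.array(p)-p0)/10
    tu=0 if psi is None else -np.radians(psi-psi0)  # about tool x (down)
    return np.round(sl,2).tolist(),round(tu,4)
def applied(sl,tu=0):
    p0,psi0=cmd(); p=p0+Rdown(psi0)@np.array(sl)*10; psi=psi0-np.degrees(tu); setcmd(p,psi); return p,psi
def Tcam(s):
    T=np.eye(4);T[:3,:3]=R_meas(s);T[:3,3]=s['ee_pos']; return T@env.calibration('wrist')['T_tool_cam']
def cloud(d,K,Twc):
    v,u=np.mgrid[:d.shape[0],:d.shape[1]]
    P=np.stack([(u-K[0,2])/K[0,0]*d,-(v-K[1,2])/K[1,1]*d,-d,np.ones_like(d)],-1)
    return (P@Twc.T)[...,:3]
def proj(P,K,Twc):
    q=np.linalg.inv(Twc)@np.append(P,1); return K[0,0]*q[0]/-q[2]+K[0,2],K[1,1]*-q[1]/-q[2]+K[1,2]
E
python3 - <<'E'
from h import *
R=R_meas();print(R.round(3)); psi=np.degrees(np.arctan2(R[1,1],R[0,1]));print(psi)
setcmd([167.618,-550.042,221.976],psi)
c=env.calibration('wrist')['T_tool_cam'];print('optical axis tool',-c[:3,2])
from h import Rdown
print(Rdown(psi).round(3))
E
```

```text
[[ 0.     0.291 -0.957]
 [-0.    -0.957 -0.291]
 [-1.     0.    -0.   ]]
-73.05375652129284
optical axis tool [ 0.95930349 -0.00098236  0.28237538]
[[ 0.     0.291 -0.957]
 [ 0.    -0.957 -0.291]
 [-1.     0.    -0.   ]]
```

Run:
```python
from h import *
print(to([600,-60,260],-90))
```

```text
([-3.8, -34.27, -55.64], np.float64(0.2958))
```

Emit:
arm_command(slide=[[-3.8, -34.3, -55.6], [-3.8, -34.3, -55.6], [-3.8, -34.3, -55.6], [-3.8, -34.3, -55.6], [-3.8, -34.3, -55.6], [-3.8, -34.3, -55.6], [-3.8, -34.3, -55.6], [-3.8, -34.3, -55.6], [-3.8, -34.3, -55.6], [-3.8, -34.3, -55.6], [-3.8, -34.3, -55.6], [-3.8, -34.3, -55.6], [-3.8, -34.3, -55.6], [-3.8, -34.3, -55.6], [-3.8, -34.3, -55.6], [-3.8, -34.3, -55.6], [-3.8, -34.3, -55.6], [-3.8, -34.3, -55.6], [-3.8, -34.3, -55.6], [-3.8, -34.3, -55.6]], turn=[[0.2957, 0, 0], [0.2957, 0, 0], [0.2957, 0, 0], [0.2957, 0, 0], [0.2957, 0, 0], [0.2957, 0, 0], [0.2957, 0, 0], [0.2957, 0, 0], [0.2957, 0, 0], [0.2957, 0, 0], [0.2957, 0, 0], [0.2957, 0, 0], [0.2957, 0, 0], [0.2957, 0, 0], [0.2957, 0, 0], [0.2957, 0, 0], [0.2957, 0, 0], [0.2957, 0, 0], [0.2957, 0, 0], [0.2957, 0, 0]], grip=[255, 255, 255, 255, 255, 255, 255, 255, 255, 255, 255, 255, 255, 255, 255, 255, 255, 255, 255, 255])

```text
time_s: 2.47
ee_pos: [598.6, -60.9, 259.9]
ee_rot: [36.4, 90.0, -143.7]
force: [-0.1, 0.5, 0.3]
gripper_width: 0.3
```

Run:
```python
from h import *
print(applied([-3.8,-34.3,-55.6],0.2957))
s=env.state();print(s['ee_pos'],s['ee_rot'])
im,d=env.grab_frame('wrist');cv2.imwrite('pics/w1.png',im[:,:,::-1])
T=Tcam(s);K=env.calibration('wrist')['K'];np.savez('pics/w1.npz',im=im,d=d,T=T,K=K)
for l in ['rack','post','stub','block','filter','bearing','carton','tab1']:
    print(l,[(np.round(o['point']).tolist(),round(o['p'],2),np.round(proj(o['point'],K,T)).tolist()) for o in env.search_frame('wrist',l)[:4]])
```

```text
(array([599.50002742, -59.87578902, 259.976     ]), np.float64(-89.99611852331128))
[598.61961493 -60.88689159 259.94165599] [  36.38011551   89.95320599 -143.6852784 ]
rack [([660.0, -38.0, 38.0], 0.86, [302.0, 134.0])]
post [([692.0, -215.0, 106.0], 0.87, [462.0, 106.0])]
stub [([697.0, 106.0, 39.0], 0.78, [190.0, 105.0])]
block [([576.0, 218.0, 36.0], 0.97, [124.0, 195.0]), ([491.0, 158.0, 38.0], 0.83, [174.0, 250.0]), ([555.0, 58.0, 39.0], 0.75, [236.0, 209.0]), ([493.0, 4.0, 10.0], 0.57, [279.0, 241.0])]
filter [([562.0, -170.0, 45.0], 0.98, [396.0, 205.0]), ([693.0, -219.0, 108.0], 0.5, [467.0, 105.0])]
bearing [([657.0, 36.0, 10.0], 0.8, [251.0, 136.0])]
carton [([644.0, -197.0, 31.0], 0.82, [417.0, 146.0]), ([651.0, 116.0, 62.0], 0.61, [179.0, 143.0])]
tab1 [([651.0, 61.0, 62.0], 0.74, [223.0, 143.0]), ([649.0, -161.0, 65.0], 0.69, [398.0, 144.0]), ([649.0, 5.0, 67.0], 0.67, [266.0, 144.0]), ([644.0, -216.0, 61.0], 0.66, [440.0, 148.0])]
```

View pics/w1.png

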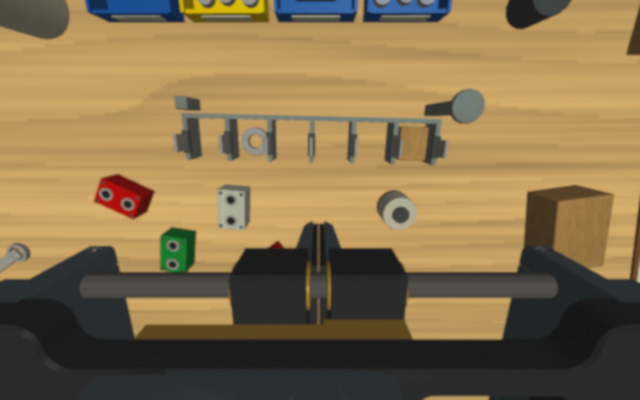

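```bash
cat > fit.py <<'E'
from h import *
from scipy.ndimage import label
from scipy.optimize import minimize
def rack(P):
    # tabs
    m=(P[...,2]>52)&(P[...,2]<78)&(P[...,0]>610)&(P[...,0]<690)&(P[...,1]>-250)&(P[...,1]<160)
    lab,n=label(m)
    for i in range(1,n+1):
        q=P[lab==i]
        if len(q)>8: print('tab',len(q),q.mean(0).round(1),q.min(0).round(),q.max(0).round())
    # back plate top & wall tops (z about 40)
    return P[m]
if __name__=='__main__':
    import sys
    f=np.load(sys.argv[1]);P=cloud(f['d'],f['K'],f['T'])
    rack(P)
    # table plane
    m=(abs(P[...,2])<15)&(P[...,0]>450)&(P[...,0]<720)&(abs(P[...,1]+50)<300)
    print('table z',np.median(P[m][:,2]))
    # back plate top
    m=(abs(P[...,2]-40)<5)&(P[...,0]>655)&(P[...,0]<710)&(P[...,1]>-250)&(P[...,1]<140)
    q=P[m];
    for _ in range(4):
        a=np.polyfit(q[:,1],q[:,0],1); r=q[:,0]-np.polyval(a,q[:,1]); q=q[abs(r)<5]
    print('back top line x = %.4f y + %.2f'%tuple(a),len(q),q[:,1].min(),q[:,1].max(),'resid',r.std())
    # objects
    for nm,c,zl in [('block',(555,58),(30,42)),('filter',(555,-172),(44,56)),('post',(700,-218),(100,120))]:
        m=(np.hypot(P[...,0]-c[0],P[...,1]-c[1])<50)&(P[...,2]>zl[0])&(P[...,2]<zl[1])
        q=P[m].astype(np.float32)
        if len(q)>20: print(nm,len(q),cv2.minAreaRect(q[:,:2]),q[:,2].mean())
E
python3 fit.py pics/w1.npz
```

```text
tab 55 [ 686.5 -213.3   65. ] [ 684. -221.   52.] [ 690. -211.   78.]
tab 182 [651.6 115.4  65. ] [640. 114.  52.] [662. 119.  74.]
tab 141 [650.3  59.6  65.7] [639.  58.  52.] [661.  62.  74.]
tab 94 [648.9   3.9  67.4] [638.   3.  55.] [660.   6.  74.]
tab 57 [647.6 -51.4  71.8] [637. -53.  66.] [658. -50.  74.]
tab 88 [ 645.5 -106.7   67.7] [ 635. -110.   52.] [ 657. -105.   74.]
tab 125 [ 644.6 -162.4   66. ] [ 633. -166.   52.] [ 655. -161.   75.]
tab 164 [ 643.1 -218.1   65.1] [ 632. -221.   52.] [ 654. -217.   74.]
table z 0.7011815734398397
back top line x = 0.0261 y + 680.71 867 -223.58392324813283 118.8591995286423 resid 1.6845836346896068Traceback (most recent call last):
  File "fit.py", line 30, in <module>
    if len(q)>20: print(nm,len(q),cv2.minAreaRect(q[:,:2]),q[:,2].mean())
                                  ~~~~~~~~~~~~~~~^^^^^^^^^
cv2.error: OpenCV(4.12.0) /io/opencv/modules/imgproc/src/convhull.cpp:143: error: (-215:Assertion failed) total >= 0 && (depth == CV_32F || depth == CV_32S) in function 'convexHull'
```

Run:
```python
from h import *
f=np.load('pics/w1.npz');d=f['d'];c=env.calibration('wrist');
P=cloud(d,c['K'],c['T_tool_cam'])
m=(P[...,0]<40)&(abs(P[...,1])<60)&(d>0)
v,u=np.nonzero(m);print(v.min(),v.max())
for r in range(215,330,6):
    k=m[r]; 
    if k.any():
        us=np.nonzero(k)[0]; q=P[r][k]; print(r,us.min(),us.max(),'y',q[:,1].min().round(1),q[:,1].max().round(1),'x',np.percentile(q[:,0],[5,50,95]).round(1),'z',np.percentile(q[:,2],[5,50,95]).round(1))
im=f['im'][200:400,200:440,::-1];cv2.imwrite('pics/fing.png',cv2.resize(im,None,fx=3,fy=3,interpolation=2)[:600])
```

```text
222 399
227 304 333 y -9.5 8.3 x [-3.5 -2.4  2.9] z [-16.4 -16.  -13.9]
233 302 335 y -10.2 9.0 x [-13.4 -12.1  -8.2] z [-16.5 -16.  -14.4]
239 299 338 y -11.5 10.2 x [-21.8 -20.8 -17.5] z [-16.5 -16.1 -14.6]
245 297 340 y -12.1 10.7 x [-29.7 -28.8 -25.2] z [-16.6 -16.1 -14.5]
251 244 393 y -25.4 23.9 x [-79.5 -78.4 -33.4] z [-37.5 -37.  -14.9]
257 240 397 y -26.1 24.3 x [-83.6 -82.7 -39.9] z [-37.5 -37.  -14.9]
263 236 401 y -26.6 25.0 x [-87.6 -86.5 -45.7] z [-37.5 -37.  -14.8]
269 232 405 y -26.9 25.5 x [-91.1 -90.3 -48.2] z [-37.5 -37.  -13.1]
275 128 511 y -59.8 59.6 x [-94.2 -86.2 -84.9] z [-37.4 -32.6 -31.9]
281 125 515 y -60.0 59.9 x [-95.5 -88.  -86.8] z [-36.3 -31.7 -30.9]
287 124 516 y -59.9 59.8 x [-95.4 -89.  -87.8] z [-34.3 -30.2 -29.4]
293 126 516 y -59.6 59.6 x [-95.5 -89.4 -88.1] z [-32.5 -28.3 -27.5]
299 229 408 y -27.2 25.7 x [-95.6 -94.8 -48.7] z [-30.6 -30.    2.6]
305 231 406 y -27.1 25.5 x [-95.5 -94.7 -48.6] z [-28.6 -28.    6.1]
311 232 405 y -25.5 24.3 x [-95.7 -94.6 -48.3] z [-26.7 -25.9   9.7]
317 233 565 y -25.7 59.8 x [-95.7 -94.7 -48.4] z [-24.7 -23.9  13. ]
323 233 567 y -25.7 59.9 x [-97.1 -95.6 -48.7] z [-23.8 -22.5  16.3]
329 142 582 y -49.9 59.9 x [-99.9 -98.8 -97.9] z [-24.2 -23.3 -22.5]
```

View pics/fing.png

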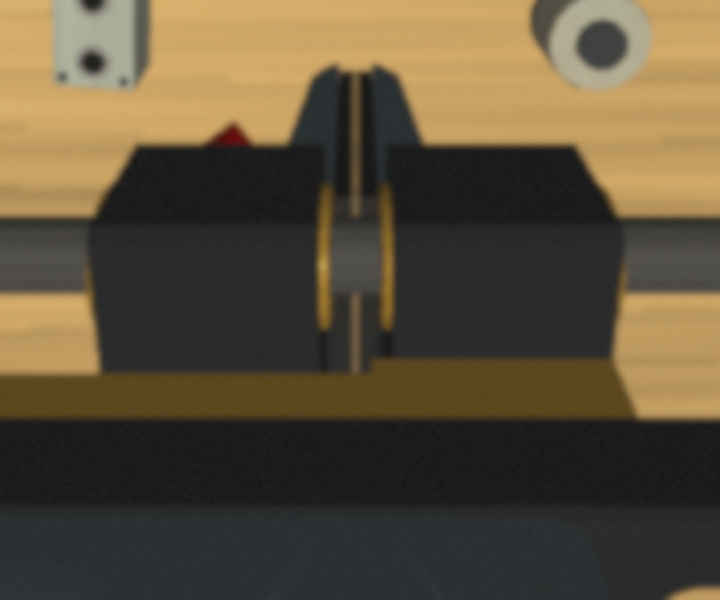

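```bash
sed -i 's/cv2.minAreaRect(q\[:,:2\])/cv2.minAreaRect(np.ascontiguousarray(q[:,:2]))/' fit.py; python3 fit.py pics/w1.npz | tail -3
cat >> h.py <<'E'
YAW=-0.0255; O=np.array([622.5,-50.8])
def rk(x,y): # rack->world
    c,s=np.cos(YAW),np.sin(YAW); return O+np.array([c*x-s*y,s*x+c*y])
def inv(p):
    c,s=np.cos(YAW),np.sin(YAW); q=np.array(p[:2])-O; return np.array([c*q[0]+s*q[1],-s*q[0]+c*q[1]])
E
python3 - <<'E'
from h import *
print(inv([555,60]),inv([562,-172]),inv([704,-218]),inv([575,222]),inv([487,162]))
w=rk(25,-215);print(w)
print('over',to([w[0],w[1],71],-91.46))
E
```

```text
block 1115 ((553.416259765625, 66.27051544189453), (39.738243103027344, 60.768646240234375), 84.26654815673828) 36.652054
filter 887 ((550.4561157226562, -176.86679077148438), (48.01320266723633, 48.27975845336914), 0.9482206702232361) 47.59281
post 975 ((692.0308227539062, -219.81378173828125), (35.90338134765625, 34.37282943725586), 89.88106536865234) 109.90789
[-70.30314906 109.04291464] [ -57.39006594 -122.7031798 ] [  85.7366417  -165.06761727] [-54.44020352 271.50019197] [-140.88175988  209.2759416 ]
[ 642.00996646 -266.36753283]
over ([18.9, 20.65, -4.25], np.float64(0.0255))
```

Emit:
arm_command(slide=[[0, 20.6, -4.2], [0, 20.6, -4.2], [0, 20.6, -4.2], [0, 20.6, -4.2], [0, 20.6, -4.2], [0, 20.6, -4.2], [0, 20.6, -4.2], [10, 20.6, -4.2], [10, 20.6, -4.2], [10, 20.6, -4.2], [18.9, 20.6, -4.2], [18.9, 20.6, -4.2], [18.9, 20.6, -4.2], [18.9, 20.6, -4.2], [18.9, 20.6, -4.2]], turn=[[0.0255, 0, 0], [0.0255, 0, 0], [0.0255, 0, 0], [0.0255, 0, 0], [0.0255, 0, 0], [0.0255, 0, 0], [0.0255, 0, 0], [0.0255, 0, 0], [0.0255, 0, 0], [0.0255, 0, 0], [0.0255, 0, 0], [0.0255, 0, 0], [0.0255, 0, 0], [0.0255, 0, 0], [0.0255, 0, 0]], grip=[255, 255, 255, 255, 255, 255, 255, 255, 255, 255, 255, 255, 255, 255, 255])

```text
time_s: 4.17
ee_pos: [642.7, -265.4, 72.8]
ee_rot: [162.1, 89.9, -19.3]
force: [0.6, -0.4, 1.0]
gripper_width: 0.4
```

Run:
```python
from h import *
print(applied([18.9,20.6,-4.2],0.0255))
s=env.state();print(s['ee_pos'],s['ee_rot'],s['time_s'])
im,d=env.grab_frame('wrist');cv2.imwrite('pics/w2.png',im[:,:,::-1])
s=env.state();print(s['ee_pos'],inv(s['ee_pos']))
T=Tcam(s);K=env.calibration('wrist')['K'];np.savez('pics/w2.npz',im=im,d=d,T=T,K=K)
P=cloud(d,K,T)
for y in [-219,-163,-107]:
    m=(abs(P[...,1]-y)<6)&(P[...,2]>55)&(P[...,2]<80)&(P[...,0]>620)&(P[...,0]<665)
    q=P[m]; print(y,len(q),q.mean(0).round(1) if len(q) else '',q.min(0).round(1) if len(q) else '',q.max(0).round(1) if len(q) else '')
w=rk(25,-19.5); print(to([w[0],w[1],71],-91.46))
```

```text
(array([ 641.5139827 , -265.87294327,   70.976     ]), np.float64(-91.45716090089488))
[ 642.70547825 -265.41888893   72.82250258] [162.09003804  89.85952259 -19.31605138] 4.1667
[ 643.43901537 -265.98187436   74.05607855] [  26.41875109 -214.57803012]
-219 258 [ 650.1 -220.5   66.7] [ 637.7 -221.8   55.1] [ 656.2 -217.8   74.7]
-163 661 [ 646.8 -164.7   66.6] [ 634.6 -166.2   55.1] [ 657.5 -161.4   75.3]
-107 622 [ 651.6 -108.9   65.7] [ 641.9 -111.    55.1] [ 658.8 -105.7   74.7]
([-0.0, -19.5, -0.05], np.float64(0.0))
```

View pics/w2.png

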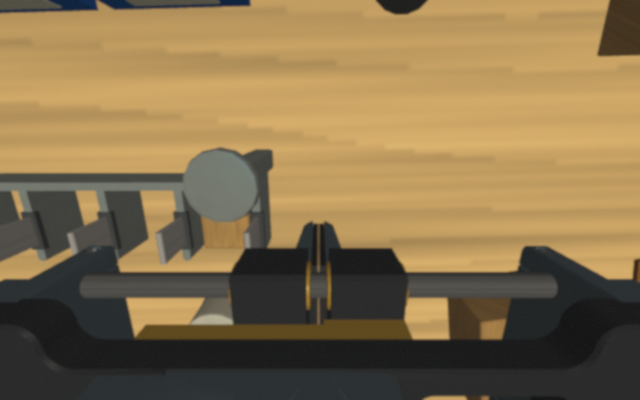

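Emit:
arm_command(slide=[[0, 0, 0], [0, 0, 0], [0, 0, 0]], turn=[[0, 0, 0], [0, 0, 0], [0, 0, 0]], grip=[255, 255, 255])

```text
time_s: 4.47
ee_pos: [642.4, -266.3, 73.0]
ee_rot: [156.8, 89.8, -24.6]
force: [-0.2, -0.2, 0.2]
gripper_width: 0.1
```

Run:
```python
from h import *
for i in range(4):
    s=env.state();print(s['time_s'],s['ee_pos'].round(2) if hasattr(s['ee_pos'],'round') else s['ee_pos'],np.round(s['force'],1),np.round(s['qvel'],1))
    env.grab_frame('top')
```

```text
4.4667 [ 642.4  -266.27   73.02] [-0.2 -0.2  0.2] [-0.2  0.6  0.7  0.  -0.2  0.1]
4.5167 [ 642.14 -266.15   72.52] [-0.3 -0.4  0.2] [-0.1  0.5  0.6  0.  -0.1  0.1]
4.5667 [ 641.91 -266.1    72.08] [-1.2 -0.5 -0.2] [-0.   0.5  0.4 -0.1 -0.1 -0. ]
4.6167 [ 641.75 -266.03   71.75] [ 0.3  0.7 -0.4] [-0.   0.4  0.2  0.  -0.  -0.1]
```

Emit:
arm_command(slide=[[0, 0, 0], [0, -1, 0], [0, -2, 0], [0, -3, 0], [0, -4, 0], [0, -5, 0], [0, -6, 0], [0, -7, 0], [0, -8, 0], [0, -9, 0], [0, -10, 0], [0, -11, 0], [0, -12, 0], [0, -13, 0], [0, -13.6, 0], [0, -14, 0], [0, -14, 0], [0, -14, 0]], turn=[[0, 0, 0], [0, 0, 0], [0, 0, 0], [0, 0, 0], [0, 0, 0], [0, 0, 0], [0, 0, 0], [0, 0, 0], [0, 0, 0], [0, 0, 0], [0, 0, 0], [0, 0, 0], [0, 0, 0], [0, 0, 0], [0, 0, 0], [0, 0, 0], [0, 0, 0], [0, 0, 0]], grip=[255, 255, 255, 255, 255, 255, 255, 255, 255, 255, 255, 255, 255, 255, 255, 255, 255, 255])

```text
time_s: 6.17
ee_pos: [645.1, -125.8, 70.9]
ee_rot: [76.0, 90.0, -105.4]
force: [0.3, -1.1, 0.3]
gripper_width: 0.3
```

Run:
```python
from h import *
print(applied([0,-14,0]))
im,d=env.grab_frame('wrist');cv2.imwrite('pics/w3.png',im[:,:,::-1])
s=env.state();print(s['time_s'],s['ee_pos'],inv(s['ee_pos']),s['force'])
w=rk(25,-19.5); print(to([w[0],w[1],71],-91.46))
```

```text
(array([ 645.07411465, -125.91821681,   70.976     ]), np.float64(-91.45716090089488))
6.2167 [ 645.08048119 -126.09753802   70.90885992] [ 24.49301925 -74.69731836] [ 0.11863904  0.58462044 -1.12338872]
([-0.0, -5.5, -0.05], np.float64(0.0))
```

View pics/w3.png

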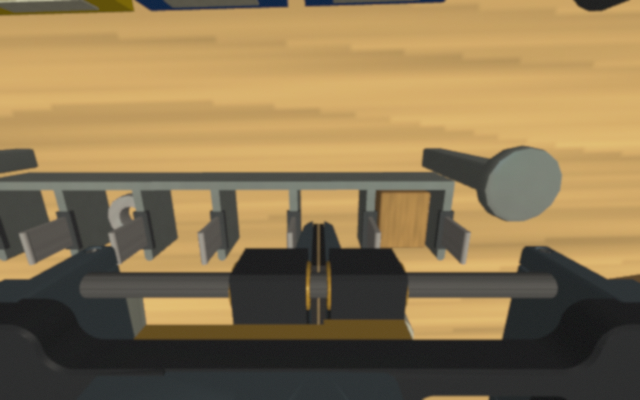

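Emit:
arm_command(slide=[[0, -0.8, 0], [0, -1.6, 0], [0, -2.4, 0], [0, -3.2, 0], [0, -4, 0], [0, -4.6, 0], [0, -5.0, 0], [0, -5.3, 0], [0, -5.5, 0], [0, -5.5, 0], [0, -5.5, 0], [0, -5.5, 0]], turn=[[0, 0, 0], [0, 0, 0], [0, 0, 0], [0, 0, 0], [0, 0, 0], [0, 0, 0], [0, 0, 0], [0, 0, 0], [0, 0, 0], [0, 0, 0], [0, 0, 0], [0, 0, 0]], grip=[255, 255, 255, 255, 255, 255, 255, 255, 255, 255, 255, 255])

```text
time_s: 7.22
ee_pos: [646.5, -71.2, 70.9]
ee_rot: [94.8, 90.0, -86.7]
force: [0.5, -0.5, 0.6]
gripper_width: 0.5
```

```bash
python3 - <<'E'
from h import *
print(applied([0,-5.5,0]))
im,d=env.grab_frame('wrist');cv2.imwrite('pics/w4.png',im[:,:,::-1])
s=env.state();print(s['time_s'],s['ee_pos'],inv(s['ee_pos']),s['force'])
T=Tcam(s);K=env.calibration('wrist')['K'];np.savez('pics/w4.npz',im=im,d=d,T=T,K=K)
E
python3 fit.py pics/w4.npz
```

```text
(array([646.47273792, -70.93600284,  70.976     ]), np.float64(-91.45716090089488))
7.2667 [646.44466282 -71.23278676  70.89745328] [ 24.45785783 -19.81562118] [0.09919748 0.2405923  0.45119445]
tab 277 [ 687.5 -212.3   65.9] [ 684. -215.   52.] [ 690. -211.   78.]
tab 609 [ 648.3 -217.8   62.8] [ 636. -222.   52.] [ 655. -216.   75.]
tab 1167 [652.5 115.5  63.8] [640. 113.  52.] [663. 120.  74.]
tab 774 [651.9  59.5  63.2] [639.  58.  52.] [662.  63.  75.]
tab 590 [650.2   3.8  65.2] [637.   2.  52.] [661.   7.  74.]
tab 190 [654.1 -51.7  66.4] [639. -53.  52.] [659. -49.  74.]
tab 105 [662.1 -66.4  71.6] [659. -70.  64.] [663. -62.  78.]
tab 103 [661.8 -75.8  71.5] [659. -81.  64.] [663. -72.  78.]
tab 249 [ 652.1 -106.4   65.2] [ 638. -109.   52.] [ 658. -105.   74.]
tab 682 [ 645.8 -161.9   64.7] [ 633. -165.   52.] [ 657. -160.   74.]
table z 0.6708641677234937
back top line x = 0.0222 y + 681.53 3258 -224.07349585704233 120.2262913446865 resid 1.7546829450174013
block 1310 ((569.74560546875, 65.27076721191406), (40.77084732055664, 29.9489688873291), 86.32447814941406) 36.06496
filter 1233 ((563.0138549804688, -176.3412322998047), (25.061738967895508, 48.87331008911133), 0.059833936393260956) 47.053986
post 3107 ((692.031005859375, -211.12184143066406), (34.874935150146484, 20.94091796875), 5.73266077041626) 108.697334
```

View pics/w4.png

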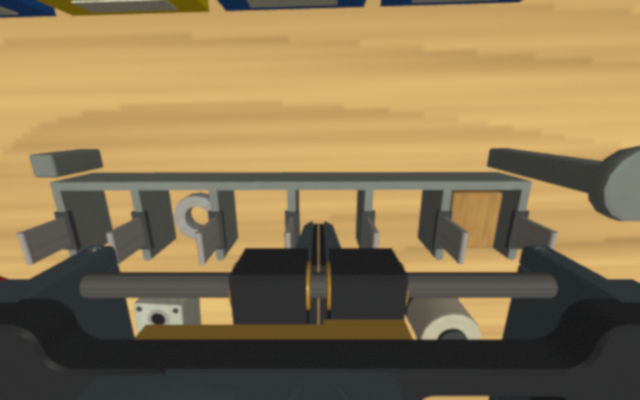

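Run:
```python
from h import *
from scipy.ndimage import label
im=cv2.imread('pics/top0.png')[:,:,::-1];d=np.load('pics/top0d.npy');c=env.calibration('top')
P=cloud(d,c['K'],np.linalg.inv(c['camera_from_world']))
m=(P[...,2]>22)&(P[...,2]<58)&(P[...,0]>400)&(P[...,0]<610)&(P[...,1]>-260)&(P[...,1]<300)
lab,n=label(m)
for i in range(1,n+1):
    k=lab==i
    if k.sum()>30: q=P[k].astype(np.float32); print(k.sum(),im[k].mean(0).round(),cv2.minAreaRect(np.ascontiguousarray(q[:,:2])),q.min(0).round(),q.max(0).round(),inv(q.mean(0)).round())
```

```text
200 [124.  36.  28.] ((573.9225463867188, 226.88824462890625), (61.006752014160156, 39.777076721191406), 61.960060119628906) [545. 193.  22.] [605. 260.  47.] [-56. 275.]
194 [116. 123. 121.] ((556.064453125, 64.45174407958984), (59.74614334106445, 38.85984420776367), 0.3512195348739624) [526.  45.  23.] [586.  84.  44.] [-69. 113.]
169 [112. 111. 101.] ((553.2171020507812, -178.64407348632812), (46.78654479980469, 47.737300872802734), 45.34635543823242) [ 530. -204.   25.] [ 577. -154.   58.] [ -66. -129.]
198 [41. 93. 46.] ((485.1885681152344, 159.33934020996094), (39.524322509765625, 59.73617172241211), 79.33263397216797) [454. 136.  23.] [517. 184.  45.] [-143.  206.]
195 [130.  43.  35.] ((460.9654541015625, 14.823410034179688), (39.17173767089844, 59.787841796875), 37.43321990966797) [428. -19.  24.] [491.  47.  46.] [-163.   62.]
```

Run:
```python
from h import *
w=rk(-35,-21);print(to([*w,71]))
print(to([554,122,71],-1.46))
```

```text
([-0.0, 0.15, 5.95], 0)
([-0.0, -19.05, 9.73], np.float64(-1.5707))
```

Emit:
arm_command(slide=[[0, 0, 2], [0, 0, 4], [0, 0, 6], [0, 0, 7], [0, -4, 8], [0, -8, 9.7], [0, -12, 9.7], [0, -16, 9.7], [0, -19, 9.7], [0, -19, 9.7], [0, -19, 9.7], [0, -19, 9.7], [0, -19, 9.7], [0, -19, 9.7], [0, -19, 9.7], [0, -19, 9.7], [0, -19, 9.7], [0, -19, 9.7], [0, -19, 9.7], [0, -19, 9.7]], turn=[[0, 0, 0], [0, 0, 0], [0, 0, 0], [0, 0, 0], [-0.12, 0, 0], [-0.24, 0, 0], [-0.36, 0, 0], [-0.48, 0, 0], [-0.6, 0, 0], [-0.72, 0, 0], [-0.84, 0, 0], [-0.96, 0, 0], [-1.08, 0, 0], [-1.2, 0, 0], [-1.32, 0, 0], [-1.44, 0, 0], [-1.5708, 0, 0], [-1.5708, 0, 0], [-1.5708, 0, 0], [-1.5708, 0, 0]], grip=[255, 255, 255, 255, 255, 255, 255, 255, 255, 255, 255, 255, 255, 255, 255, 255, 185, 185, 185, 185])

```text
time_s: 8.93
ee_pos: [554.6, 121.4, 71.0]
ee_rot: [93.4, 90.0, 1.8]
force: [0.0, -0.0, 0.6]
gripper_width: 23.5
```

```bash
python3 - <<'E'
from h import *
print(applied([0,-19,9.7],-1.5708))
im,d=env.grab_frame('wrist');cv2.imwrite('pics/w5.png',im[:,:,::-1])
s=env.state();print(s['time_s'],s['ee_pos'],inv(s['ee_pos']),s['force'],s['gripper_width'],s['qpos'])
T=Tcam(s);K=env.calibration('wrist')['K'];np.savez('pics/w5.npz',im=im,d=d,T=T,K=K)
im,d=env.grab_frame('scene');cv2.imwrite('pics/s5.png',cv2.resize(im[120:280,200:440,::-1],None,fx=3,fy=3))
E
python3 fit.py pics/w5.npz|tail -4
```

```text
(array([554.33571366, 121.46921736,  70.976     ]), np.float64(-1.456950441745164))
8.9833 [554.5566867  121.43272838  70.99614274] [-72.31268304 170.44436752] [1.12739685 0.18566847 0.99188282] 24.526916509816537 [ 1.11935185e+01  2.54168811e+01  1.02504875e+02 -6.58316839e-03
  5.20579942e+01  1.27799450e+01]
tab 516 [652.7  62.2  64.9] [642.  59.  52.] [662.  64.  73.]
table z 0.41731493694295807
back top line x = 0.0476 y + 679.65 775 -49.84104918464078 119.65710740787807 resid 1.9690452049469658
block 835 ((553.5729370117188, 67.52027893066406), (41.337791442871094, 37.281558990478516), 84.45866394042969) 35.97685
```

View pics/w5.png

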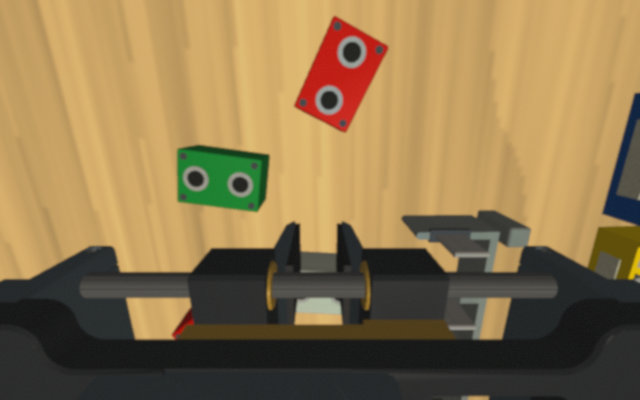

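View pics/s5.png

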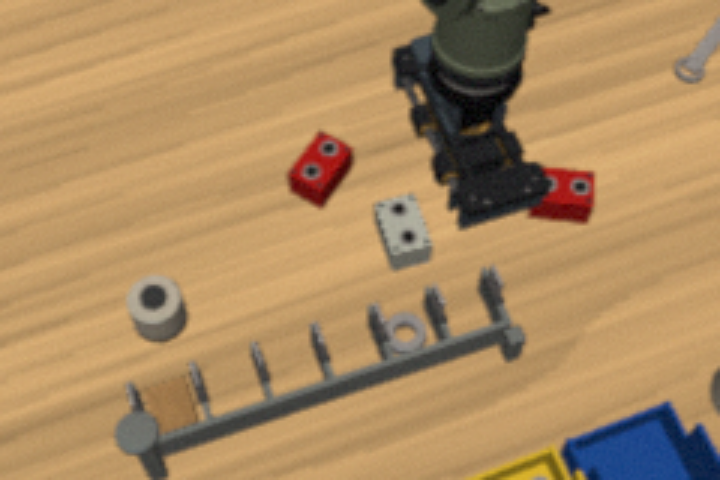

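Emit:
arm_command(slide=[[2.5, 0, 0], [5.1, 0, 0], [5.1, 0, 0], [5.1, 0, 0.5], [5.1, 0, 1], [5.1, 0, 1.5], [5.1, 0, 2], [5.1, 0, 2.6], [5.1, 0, 3.2], [5.1, 0, 3.8], [5.1, 0, 4.4], [5.1, 0, 5], [5.1, 0, 5.6], [5.1, 0, 6.2], [5.1, 0, 6.8], [5.1, 0, 7.2], [5.1, 0, 7.5], [5.1, 0, 7.5], [5.1, 0, 7.5]], turn=[[0, 0, 0], [0, 0, 0], [0, 0, 0], [0, 0, 0], [0, 0, 0], [0, 0, 0], [0, 0, 0], [0, 0, 0], [0, 0, 0], [0, 0, 0], [0, 0, 0], [0, 0, 0], [0, 0, 0], [0, 0, 0], [0, 0, 0], [0, 0, 0], [0, 0, 0], [0, 0, 0], [0, 0, 0]], grip=[185, 185, 185, 185, 185, 185, 185, 185, 185, 185, 185, 185, 185, 185, 185, 185, 185, 185, 185])

```text
time_s: 10.62
ee_pos: [552.2, 46.1, 19.7]
ee_rot: [-48.9, 90.0, -140.3]
force: [0.2, 0.1, 0.6]
gripper_width: 25.4
```

```bash
cat >> h.py <<'E'
def blk(n,tag):
    from scipy.ndimage import label
    im,d=env.grab_frame(n);s=env.state()
    c=env.calibration(n);T=np.linalg.inv(c['camera_from_world']) if n!='wrist' else Tcam(s)
    P=cloud(d,c['K'],T); cv2.imwrite(f'pics/{tag}.png',im[:,:,::-1]); 
    hsv=cv2.cvtColor(im,cv2.COLOR_RGB2HSV)
    m=(abs(P[...,2]-36)<7)&(P[...,0]>480)&(P[...,0]<690)&(P[...,1]>-140)&(P[...,1]<120)&(hsv[...,1]<60)
    lab,k=label(m)
    for i in range(1,k+1):
        q=P[lab==i].astype(np.float32)
        if len(q)>40:
            r=cv2.minAreaRect(np.ascontiguousarray(q[:,:2])); print(n,len(q),np.round(r[0],1),np.round(r[1],1),round(r[2],1),'rack',inv(r[0]).round(1))
    print(s['time_s'],np.round(s['ee_pos'],1),inv(s['ee_pos']).round(1),np.round(s['force'],1))
E
python3 - <<'E'
from h import *
print(applied([5.1,0,7.5]))
blk('wrist','w6');blk('scene','s6')
im=cv2.imread('pics/s6.png');cv2.imwrite('pics/s6c.png',cv2.resize(im[120:280,200:440],None,fx=3,fy=3))
E
```

```text
(array([552.42877552,  46.49346404,  19.976     ]), np.float64(-1.456950441745164))
wrist 1035 [658.2 116. ] [ 7.9 63.4] 88.4 rack [ 31.4 167.7]
wrist 4265 [659.   83.9] [58.9 64.2] 85.9 rack [ 33.  135.6]
wrist 181 [536.7  60.5] [ 7.  16.2] 35.8 rack [-88.6 109.1]
wrist 216 [564.7  52.6] [27.7  7.9] 69.4 rack [-60.5 101.9]
wrist 1254 [550.3  14.3] [20.6 30.6] 88.2 rack [-73.8  63.2]
wrist 1065 [650.5   7. ] [43.2 10.3] 3.7 rack [26.5 58.5]
wrist 46 [632.1 -52.8] [10.9  4.3] 14.6 rack [ 9.7 -1.7]
10.6667 [552.2  46.3  19.7] [-72.8  95.2] [0.1 0.5 0.2]
scene 229 [554.9   2.6] [61.4 37.7] 1.0 rack [-68.9  51.6]
scene 452 [658.3 -11.7] [255.7  59.9] 89.1 rack [34.8 40. ]
10.7167 [552.2  46.4  19.7] [-72.7  95.4] [0.4 0.1 0.7]
```

View pics/w6.png

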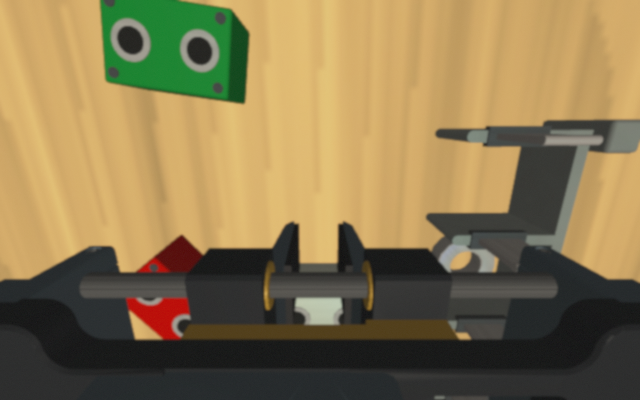

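View pics/s6c.png

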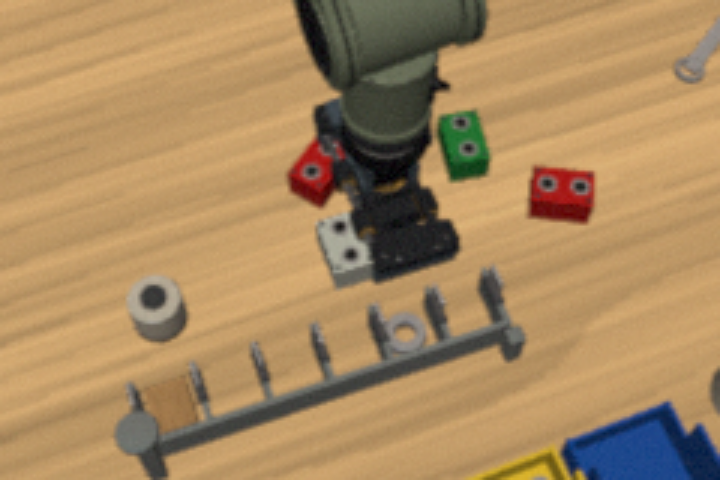

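Emit:
arm_command(slide=[[0, 0, 0.5], [0, 0, 1], [0, 0, 1.6], [0, 0, 2.2], [0, 0, 2.8], [0, 0, 3.4], [0, 0, 4], [0, 0, 4.6], [0, 0, 5.2], [0, 0, 5.8], [0, 0, 6.4], [0, 0, 6.9], [0, 0, 7.3], [0, 0, 7.6], [0, 0, 7.6], [0, 0, 7.6], [0, 0, 7.6]], turn=[[0, 0, 0], [0, 0, 0], [0, 0, 0], [0, 0, 0], [0, 0, 0], [0, 0, 0], [0, 0, 0], [0, 0, 0], [0, 0, 0], [0, 0, 0], [0, 0, 0], [0, 0, 0], [0, 0, 0], [0, 0, 0], [0, 0, 0], [0, 0, 0], [0, 0, 0]], grip=[185, 185, 185, 185, 185, 185, 185, 185, 185, 185, 185, 185, 185, 185, 185, 185, 185])

```text
time_s: 12.13
ee_pos: [550.5, -29.5, 20.0]
ee_rot: [39.8, 90.0, -51.6]
force: [0.2, -0.1, -0.2]
gripper_width: 25.3
```

Run:
```python
from h import *
print(applied([0,0,7.6]))
blk('scene','s7')
# scene-cam tab reference
im=cv2.imread('pics/s7.png');cv2.imwrite('pics/s7c.png',cv2.resize(im[120:280,200:440],None,fx=3,fy=3))
d=env.grab_frame('scene')[1];c=env.calibration('scene');P=cloud(d,c['K'],np.linalg.inv(c['camera_from_world']))
m=(P[...,2]>104)&(P[...,2]<118)&(abs(P[...,1]+220)<40)&(abs(P[...,0]-692)<50);q=P[m];print('post cap scene',(q.min(0)+q.max(0))/2)
m=(P[...,2]>45)&(P[...,2]<58)&(abs(P[...,1]+177)<45)&(abs(P[...,0]-555)<45);q=P[m];print('filter scene',(q.min(0)+q.max(0))/2)
```

```text
(array([550.49641153, -29.481966  ,  19.976     ]), np.float64(-1.456950441745164))
scene 186 [553.3 -75.5] [29.5 60.3] 89.2 rack [-68.6 -26.4]
scene 464 [658.3 -11.2] [255.   60.8] 89.0 rack [34.8 40.5]
12.1833 [550.6 -29.4  20. ] [-72.5  19.6] [-0.5 -0.1  0. ]
post cap scene [ 694.44899815 -223.28669272  108.03522701]
filter scene [ 552.3706401  -179.55178203   48.58363875]
```

View pics/s7c.png

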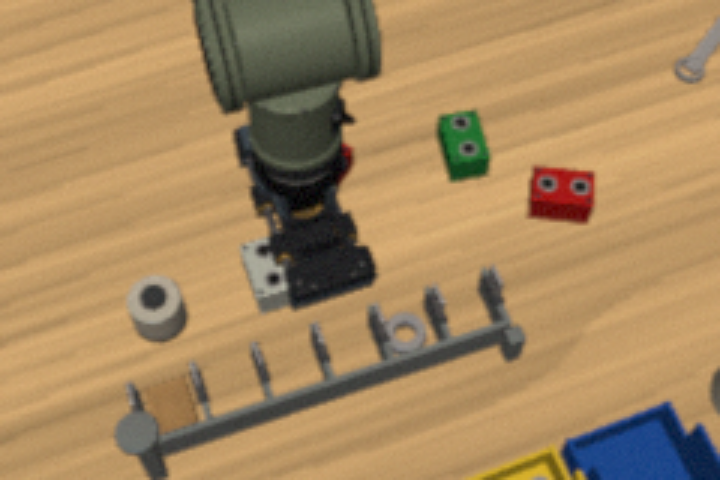

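Emit:
arm_command(slide=[[0, 0, 0.4], [0, 0, 0.8], [0, 0, 1.1], [0, 0, 1.1], [0, 0, 1.1], [0, 0, 1.1], [0, 0, -1], [0, 0, -2.5], [0, 0, -2.5]], turn=[[0, 0, 0], [0, 0, 0], [0, 0, 0], [0, 0, 0], [0, 0, 0], [0, 0, 0], [0, 0, 0], [0, 0, 0], [0, 0, 0]], grip=[185, 185, 185, 185, 185, 185, 185, 185, 185])

```text
time_s: 12.98
ee_pos: [551.1, -2.7, 19.9]
ee_rot: [-175.8, 90.0, 92.9]
force: [-1.0, 0.0, 0.1]
gripper_width: 25.1
```

Run:
```python
from h import *
print(applied([0,0,-2.5]))
blk('scene','s8');blk('wrist','w8')
w=rk(-72,45);print(to([*w,71]))
w=rk(-136,-28);print(to([*w,71],-91.46))
```

```text
(array([551.13205758,  -4.49004822,  19.976     ]), np.float64(-1.456950441745164))
scene 270 [553.2 -81.7] [39.1 59.4] 88.3 rack [-68.5 -32.6]
scene 469 [659.  -11.3] [256.8  59.7] 89.4 rack [35.5 40.4]
13.0333 [551.1  -3.7  19.9] [-72.6  45.3] [ 0.3 -0.8 -0.2]
wrist 7353 [657.4  87.4] [64.4 63.6] 88.4 rack [ 31.4 139. ]
wrist 3639 [667.   14.9] [79.7 41.5] 38.8 rack [42.8 66.8]
wrist 183 [536.3   7.3] [ 7.8 20.2] 26.6 rack [-87.6  55.9]
wrist 214 [563.7   3.5] [25.1  7.9] 67.2 rack [-60.1  52.8]
wrist 962 [651.1 -50.3] [ 8.8 39.1] 88.4 rack [28.5  1.2]
wrist 161 [ 643.4 -103.4] [35.5  4.5] 2.5 rack [ 22.2 -52.1]
13.0833 [551.1  -4.3  19.9] [-72.6  44.7] [-0.  -0.2 -0.1]
([-5.1, 0.05, -0.05], 0)
([-5.1, -6.35, 7.25], np.float64(1.5708))
```

Emit:
arm_command(slide=[[-3, 0, 0], [-5.1, 0, 0], [-5.1, 0, 0], [-5.1, -3, 2], [-5.1, -6.4, 4], [-5.1, -6.4, 7.2], [-5.1, -6.4, 7.2], [-5.1, -6.4, 7.2], [-5.1, -6.4, 7.2], [-5.1, -6.4, 7.2], [-5.1, -6.4, 7.2], [-5.1, -6.4, 7.2], [-5.1, -6.4, 7.2], [-5.1, -6.4, 7.2], [-5.1, -6.4, 7.2], [-5.1, -6.4, 7.2], [-5.1, -6.4, 7.2], [-5.1, -6.4, 7.2], [-5.1, -6.4, 7.2], [-5.1, -6.4, 7.2]], turn=[[0, 0, 0], [0, 0, 0], [0, 0, 0], [0.12, 0, 0], [0.24, 0, 0], [0.36, 0, 0], [0.48, 0, 0], [0.6, 0, 0], [0.72, 0, 0], [0.84, 0, 0], [0.96, 0, 0], [1.08, 0, 0], [1.2, 0, 0], [1.32, 0, 0], [1.44, 0, 0], [1.5708, 0, 0], [1.5708, 0, 0], [1.5708, 0, 0], [1.5708, 0, 0], [1.5708, 0, 0]], grip=[216, 216, 216, 216, 216, 216, 216, 216, 216, 216, 216, 216, 216, 216, 216, 216, 216, 216, 216, 216])

```text
time_s: 14.75
ee_pos: [485.2, -75.0, 70.8]
ee_rot: [26.3, 90.0, -155.0]
force: [-0.4, 0.2, 0.2]
gripper_width: 14.1
```

Run:
```python
from h import *
print(applied([-5.1,-6.4,7.2],1.5708))
blk('wrist','w9')
```

```text
(array([485.32208745, -74.83951753,  70.976     ]), np.float64(-91.45716090089488))
wrist 413 [634.3 113.4] [ 5.3 14.8] 86.3 rack [  7.6 164.4]
wrist 528 [632.7  59.7] [14.4  9.7] 6.9 rack [  7.3 110.7]
wrist 435 [631.    4.1] [14.  10.1] 15.5 rack [ 7.1 55.1]
wrist 312 [628.3 -51.7] [11.6  9.4] 6.7 rack [ 5.8 -0.8]
wrist 300 [ 627.3 -105.2] [ 8.7 12.1] 78.7 rack [  6.2 -54.2]
wrist 4868 [549.9 -78. ] [39.3 58.8] 88.2 rack [-71.8 -29.1]
14.8 [485.2 -75.   70.8] [-136.6  -27.7] [-0.4  0.1  0. ]
```

View pics/w9.png

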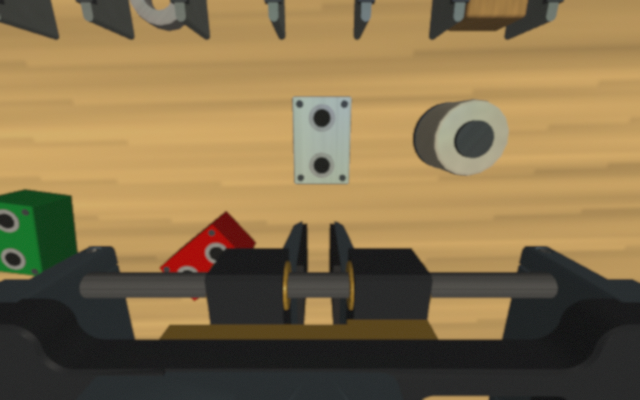

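Emit:
arm_command(slide=[[2.5, 0.14, 0], [5.1, 0.14, 0], [5.1, 0.14, 0], [5.1, 0.14, 0], [5.1, 0.14, -0.6], [5.1, 0.14, -1.2], [5.1, 0.14, -1.7], [5.1, 0.14, -2.2], [5.1, 0.14, -2.8], [5.1, 0.14, -3.4], [5.1, 0.14, -4], [5.1, 0.14, -4.6], [5.1, 0.14, -5.2], [5.1, 0.14, -5.6], [5.1, 0.14, -6], [5.1, 0.14, -6], [5.1, 0.14, -6]], turn=[[0, 0, 0], [0, 0, 0], [0, 0, 0], [0, 0, 0], [0, 0, 0], [0, 0, 0], [0, 0, 0], [0, 0, 0], [0, 0, 0], [0, 0, 0], [0, 0, 0], [0, 0, 0], [0, 0, 0], [0, 0, 0], [0, 0, 0], [0, 0, 0], [0, 0, 0]], grip=[216, 216, 216, 216, 216, 216, 216, 216, 216, 216, 216, 216, 216, 216, 216, 216, 216])

```text
time_s: 16.22
ee_pos: [545.9, -77.8, 19.9]
ee_rot: [170.7, 89.9, -10.8]
force: [-0.7, -0.6, -0.2]
gripper_width: 14.1
```

Run:
```python
from h import *
print(applied([5.1,0.14,-6]))
blk('wrist','w10')
```

```text
(array([545.26708319, -77.76483564,  19.976     ]), np.float64(-91.45716090089488))
wrist 12001 [651.5 -36.5] [205.6  56.1] 88.5 rack [28.6 15.1]
wrist 8124 [590.9 -78.9] [39.4 62.8] 88.4 rack [-30.9 -28.9]
16.2667 [545.6 -77.8  19.9] [-76.2 -29. ] [-0.2  0.1 -0. ]
```

View pics/w10.png

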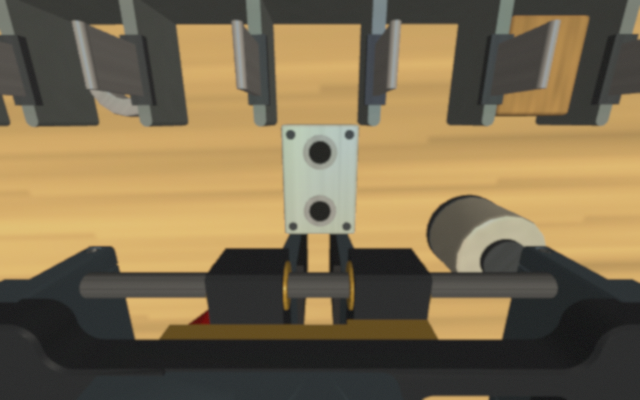

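Emit:
arm_command(slide=[[0, 0, -0.5], [0, 0, -1], [0, 0, -1.5], [0, 0, -2], [0, 0, -2.5], [0, 0, -3], [0, 0, -3.5], [0, 0, -4], [0, 0, -4.4], [0, 0, -4.8], [0, 0, -5.1], [0, 0, -5.3], [0, 0, -5.3], [0, 0, -5.3]], turn=[[0, 0, 0], [0, 0, 0], [0, 0, 0], [0, 0, 0], [0, 0, 0], [0, 0, 0], [0, 0, 0], [0, 0, 0], [0, 0, 0], [0, 0, 0], [0, 0, 0], [0, 0, 0], [0, 0, 0], [0, 0, 0]], grip=[216, 216, 216, 216, 216, 216, 216, 216, 216, 216, 216, 216, 216, 216])

```text
time_s: 17.43
ee_pos: [598.7, -79.1, 20.0]
ee_rot: [171.4, 89.9, -10.1]
force: [0.9, -0.0, 0.1]
gripper_width: 14.1
```

Run:
```python
from h import *
print(applied([0,0,-5.3]))
blk('wrist','w11')
```

```text
(array([598.24994393, -79.11259987,  19.976     ]), np.float64(-91.45716090089488))
wrist 13255 [654.3 -31.3] [216.1  61.4] 88.6 rack [31.3 20.3]
wrist 8164 [643.6 -80.6] [40.  62.3] 88.3 rack [ 21.9 -29.3]
17.4833 [598.5 -79.1  20. ] [-23.2 -28.9] [-0.2 -0.2  0.5]
```

View pics/w11.png

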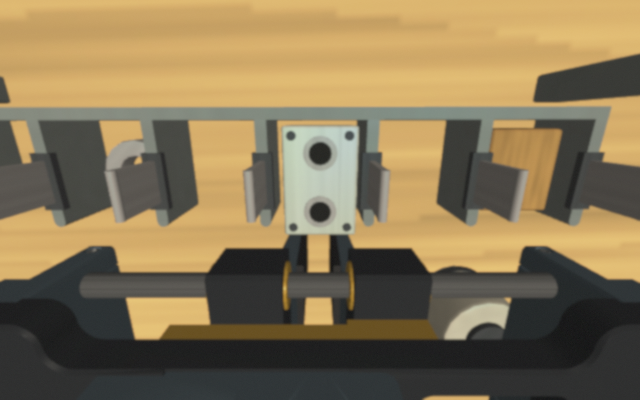

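Emit:
arm_command(slide=[[0, 0, -0.1], [0, 0, -0.2], [0, 0, -0.3], [0, 0, -0.4], [0, 0, -0.5], [0, 0, -0.5], [0, 0, -0.5], [0, 0, -0.5]], turn=[[0, 0, 0], [0, 0, 0], [0, 0, 0], [0, 0, 0], [0, 0, 0], [0, 0, 0], [0, 0, 0], [0, 0, 0]], grip=[216, 216, 216, 216, 216, 216, 216, 216])

```text
time_s: 18.15
ee_pos: [601.8, -79.2, 19.8]
ee_rot: [-1.4, 89.8, 177.1]
force: [-4.7, -0.7, 4.0]
gripper_width: 13.9
```

Run:
```python
from h import *
print(applied([0,0,-0.5]))
blk('wrist','w12')
```

```text
(array([603.24832701, -79.23974744,  19.976     ]), np.float64(-91.45716090089488))
wrist 21060 [651.2 -30.7] [216.7  67.8] 88.5 rack [28.2 20.8]
18.2 [601.8 -79.2  19.8] [-20.  -28.9] [-4.9  0.5  3.3]
```

Emit:
arm_command(slide=[[0, 0, -0.1], [0, 0, -0.2], [0, 0, -0.2], [0, 0, -0.2], [0, 0, -0.2]], turn=[[0, 0, 0], [0, 0, 0], [0, 0, 0], [0, 0, 0], [0, 0, 0]], grip=[216, 216, 216, 216, 216])

```text
time_s: 18.62
ee_pos: [601.8, -79.2, 19.9]
ee_rot: [-1.5, 89.6, 177.1]
force: [-9.6, -0.2, 7.1]
gripper_width: 13.6
```

Run:
```python
from h import *
print(applied([0,0,-0.2]))
blk('wrist','w13')
```

```text
(array([605.24768025, -79.29060647,  19.976     ]), np.float64(-91.45716090089488))
wrist 21017 [651.  -31.2] [216.3  68. ] 88.6 rack [28.  20.3]
18.6667 [601.8 -79.2  19.9] [-20.  -28.9] [-9.6  0.   6.3]
```

View pics/w13.png

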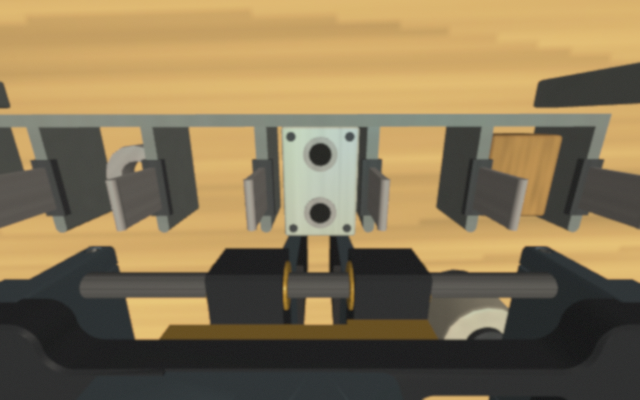

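Emit:
arm_command(slide=[[0, 0, 0.3], [0, 0, 1], [0, 0, 3], [0, 0, 6], [0, 0, 6], [0, 0, 6], [-4, 0, 6], [-8, 0, 6], [-12, 0, 6], [-18, 0, 6], [-22, 0, 6], [-22, 0, 6], [-22, 0, 6], [-22, 0, 6], [-22, 0, 6], [-22, 0, 6], [-22, 0, 6]], turn=[[0, 0, 0], [0, 0, 0], [0, 0, 0], [0, 0, 0], [0, 0, 0], [0, 0, 0], [0, 0, 0], [0, 0, 0], [0, 0, 0], [0, 0, 0], [0, 0, 0], [0, 0, 0], [0, 0, 0], [0, 0, 0], [0, 0, 0], [0, 0, 0], [0, 0, 0]], grip=[216, 216, 216, 216, 216, 216, 216, 216, 216, 216, 216, 216, 216, 216, 216, 216, 216])

```text
time_s: 20.08
ee_pos: [544.7, -77.6, 238.1]
ee_rot: [-6.8, 89.8, 171.8]
force: [-0.1, 0.3, -0.1]
gripper_width: 13.7
```

```bash
python3 - <<'E'
from h import *
print(applied([-22,0,6]))
im,d=env.grab_frame('wrist');cv2.imwrite('pics/w14.png',im[:,:,::-1])
s=env.state();T=Tcam(s);K=env.calibration('wrist')['K'];np.savez('pics/w14.npz',im=im,d=d,T=T,K=K);print(s['time_s'],s['ee_pos'],s['force'])
P=cloud(d,K,T)
m=(abs(P[...,2]-36)<2.5)&(P[...,0]>600)&(P[...,0]<682)&(abs(P[...,1]+80)<23)&(im.min(2)>120)
q=np.ascontiguousarray(P[m][:,:2].astype(np.float32));r=cv2.minAreaRect(q);print(len(q),r,inv(r[0]))
E
python3 fit.py pics/w14.npz
```

```text
(array([545.26708319, -77.76483564, 239.976     ]), np.float64(-91.45716090089488))
20.1333 [544.81633083 -77.65727954 238.36472092] [-0.3538652  -0.90090887 -0.13157213]
1447 ((647.7166137695312, -80.84031677246094), (39.09803771972656, 59.70085525512695), 89.43955993652344) [ 25.97436072 -29.38759648]
tab 108 [ 685.7 -215.7   64.9] [ 684. -226.   52.] [ 690. -212.   78.]
tab 148 [ 644.6 -162.4   66.6] [ 634. -165.   52.] [ 656. -161.   74.]
tab 210 [ 643.2 -218.1   65.3] [ 632. -221.   52.] [ 654. -217.   74.]
tab 266 [651.6 115.3  64.6] [641. 114.  52.] [663. 118.  75.]
tab 211 [650.1  59.5  65. ] [639.  58.  52.] [661.  62.  74.]
tab 147 [648.6   3.7  66.5] [638.   2.  53.] [660.   6.  75.]
tab 92 [647.9 -51.7  69.6] [637. -53.  56.] [658. -49.  75.]
tab 90 [ 646.4 -106.9   69.7] [ 635. -109.   56.] [ 657. -106.   74.]
table z 0.8941161741696533
back top line x = 0.0321 y + 679.51 1124 -223.08963643859462 119.01836466963394 resid 2.101924617099014
filter 1109 ((550.1034545898438, -176.98477172851562), (48.65979766845703, 48.07677459716797), 44.666038513183594) 47.73575
post 1374 ((692.220703125, -219.85984802246094), (35.28315353393555, 34.67864227294922), 2.2135727405548096) 110.1638
```

View pics/w14.png

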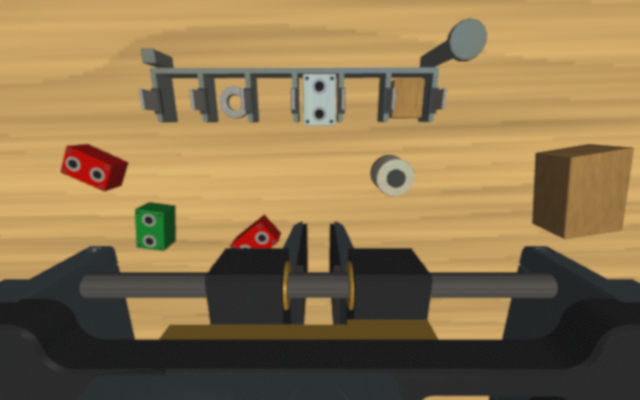

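Run:
```python
from h import *
im,d=env.grab_frame('scene')
a=cv2.imread('pics/scene0.png');b=im[:,:,::-1]
cv2.imwrite('pics/cmp.png',np.vstack([cv2.resize(x[120:270,220:480],None,fx=2,fy=2) for x in (a,b)]))
```

```text
(no output)
```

View pics/cmp.png

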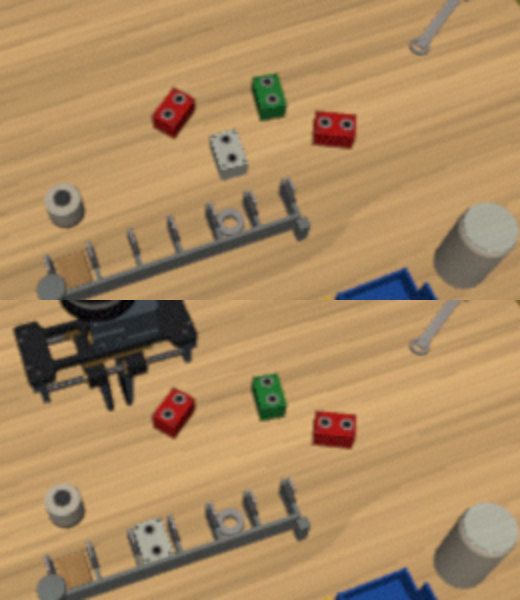

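The before and after pictures match: the red, green, filter, bearing and carton pieces have not moved, the block is in the third slot and the gripper is clear.

```bash
python3 -c "
from workcell import env
print(env.job_done())"
```

```text
the job is handed in; nothing more can be done
None
```

The job is done and handed in at about 20 s; no verdict was reported.

- **Tabs:** The tall post is at the robot's right end, so I swept the closed fingertip from outside wall 7 past tabs 7, 6 and 5. It ran about 9 mm below the tab tips and stopped over the third slot. Pictures during and after the sweep showed the flicked tabs upright again and tab 4 untouched. I did not see the tabs at full bend; that they bent follows from the fingertip's path.
- **Block:** I pushed the block sideways along the table to the third slot, then in until it met the back plate (contact force about 10 N). I never lifted or gripped it. Between pushes the fingertips went over the parts no higher than during the sweep, about 63 mm. I used slightly opened fingers for the pushing.
- **Last checks:** The block's origin measured 26.0 mm behind the slot mouths, exactly the fully-home value, and about 1 mm off the slot's centre line. All seven tabs were upright. The filter, bearing, carton and red and green look-alikes had not moved. The gripper was clear, about 230 mm above the table.
- **Disagreement:** The scene camera read y about 3 mm away from the wrist camera, which is close to the stated calibration error. I relied on the wrist camera.

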